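Clip the hook ring onto the revolving brush rack

TASK

Put the brush rack back together: lower the loose hook ring over the stand's rod until it rests on the collar, then take the open clip and push it sideways into the groove of the rod above the ring until it snaps fully home. The groove's height is not known exactly, so feel for it: slide the clip along the rod with light pressure until it drops in, and only then give it a firm thumb push; never force it. Let go of everything and leave the other things on the table where they lie.

Things in the scene. Friction and masses are not known exactly. Their poses are not given: they have to be found in the camera images.
- stand: bare stand of a revolving brush rack: immovable round dark foot 130 mm across, 22 mm high, a 26 mm tube and, out of it, an upright steel rod 20 mm thick, its end chamfered to 12 mm. Rod end 227 to 237 mm over the table: the rod is screwed in more or less far. A groove 14 mm in diameter and 7 mm high runs round the rod, its upper edge 17 mm below the rod's end. Origin: centre of the underside, z up the rod
- collar_top (a point): on the rod's axis, upper face (170 mm over the table) of the 36 mm wide collar on the tube, on which the hook ring rests
- hook_ring: loose hook ring, 0.14 to 0.28 kg, right way up: dark wooden hub with a 23 mm bore right through; flange 62 mm across, 10 mm thick at the bottom; above it a boss 40 mm across to height 32 mm (grip here); six 5 mm wire spokes, level, 2.5 to 7.5 mm above the underside, ending in upturned hooks 18 mm high at radius 75 mm. Origin: centre of its underside, z up; yaw does not matter
- boss_top (a point): centre of the boss's top face, 32 mm above the ring's underside. With the ring on the collar it is 202 mm over the table, and the groove's lower edge is anywhere from 1 to 11 mm above it: not measured, to be felt for (or seen)
- clip: open retaining clip, black plastic, 32 g, lying flat: C-shaped ring 5 mm thick, 26 mm across, bore 15 mm, open to +x, where two springy jaws leave a 10 mm gap and flare to a 20 mm mouth at x = 13 mm. A flat stem 12 mm wide runs back to x = -48 mm. Origin: centre of the bore at the underside, z up. Not seated, it falls if let go
- clip_grip (a point): inside the clip's upright finger grip (x from -48 to -28 mm, 10 mm thick in y, 31 mm high), at clip x = -38 mm, 18 mm above its underside
- clip_centre (a point): bore centre at mid thickness, 2.5 mm above the clip's underside. Pressed lightly against the full rod it stops about 15 mm short of the rod's axis; level with the groove (1 mm play up and down) it goes 3 mm deeper. From there about 8 to 12 N snap it home; the push falls off, then the ring's back stops it, on the rod's axis within 1 mm
- paperweight: black rectangular paperweight bar 160 x 28 x 16 mm lying on the table (bystander). Origin: centre of its underside
- washer: plain closed steel ring 34 mm across, 20 mm hole, 5 mm thick, lying flat (bystander, not part of the job). Origin: centre of its underside
- ink_bowl: white ceramic bowl 100 mm across, 50 mm high (bystander). Origin: centre of its underside
- water_bottle: clear bottle with a cap, 62 mm across, 190 mm high, standing (bystander). Origin: centre of its underside
- brush: writing brush about 220 mm long, 9 mm thick, lying flat (bystander). Origin: under the middle of its handle, x along the handle towards the hair
- ink_stick: small black ink stick 75 x 20 x 11 mm lying flat (bystander). Origin: centre of its underside

How it is judged:
By the outcome, as a careful person would: the job done as asked, in the order asked, and still so for the second after the job is handed in, with the robot touching nothing.
It also fails if it takes over 72 s, if anything falls off the work surface, if the arm or the gripper's body presses on something with over 40 N, if the wrist force passes 120 N, or if a joint passes its speed limit or range.

ROBOT

A 6-joint arm with a two-finger parallel gripper is mounted at the origin on the work surface. World frame = base frame: x ahead of the robot, y to its left, z up, the work surface at z = 0. Lengths are in m, angles in degrees, forces in N, time in s.
With the tool pointing down it reaches from about 0.3 to 0.775 m from the base axis. Payload 14.6 kg.
Tool frame: the origin (TCP) lies at the very end of the fingers, on their centre line; the grasp point (between the pads) lies 19 mm behind it; z points along the fingers, y is the line along which they close (so a half turn about z gives the same grasp; the last joint's range is limited). The gripper opens to 85 mm and grips with 20 to 120 N. Pads are 22 mm wide; open, the fingers measure 114 mm over their backs; the gripper's body (76 mm by 85 mm) begins 54 mm behind the grasp point. The pads swing forward as they close: fully open they stand 13 mm farther back than shut.
Start: joints at [-73.831, 17.183, 87.147, -0, 75.671, -3.816], TCP at [0.188, -0.517, 0.231] pointing down, gripper open.
Joint ranges: [-173.82, 173.82], [-45.26, 126.66], [13.44, 144.39], [-59.66, 239.66], [0, 175.72], [-146.38, 146.38]. Speed limits (degrees/s): [127.2, 127.2, 147.25, 180, 180, 180].

INTERFACE

Orientations are given as a 3x3 rotation matrix whose columns are the frame's x, y, z axes.
In Python, from bench import env, optics, workorder gives the robot as it stands.
- The arm moves only by the shell command python3 -m pendant 'ROWS' [FORCE]. ROWS is JSON, a list of rows, each an object with "offset": the shift along the tool's x, y, z in cm, a list of three; "angular": the turn, a rotation vector about the tool's x, y, z in degrees, a list of three; "grip": the opening in per cent of the stroke, from 0 (shut) to 100 (fully open). In form: [{"offset": [dx, dy, dz], "angular": [rx, ry, rz], "grip": grip}, ...]. A call has exactly 5 rows; each row is the pose to reach, as a shift and turn from the pose commanded when the call began, along the tool's axes at that moment; what a row does not reach only later rows make up. A row lasts 1/10 s, in which the tool goes at most 50 mm and 8.59 degrees, less where a joint would pass 70% of its speed; a pose out of reach is approached as far as the arm can. A call with a gripper value outside its range is refused whole. The fingers move at their own pace and stop on an object; FORCE is the grip in N (left out, the last holds). Time passes only in rows, so rows that repeat a pose let the fingers close, or fill a call up. It gives the time, the measured TCP pose, the force, the opening and the grip force at its end, in the units of the state.
- env.get_obs(): the state, without advancing time (a new reading comes with each control period).
- optics.read_camera(name): name is "scene" or "top" or "wrist"; returns a dict with "frame" (400x640x3 uint8, red, green, blue), "z_map" (400x640 float32, m along the optical axis (not along the pixel's ray), 0 where there is no reading), "fx", "fy", "cx", "cy" (pixels), "origin" and "attitude" of the camera in the world. Camera axes: x right, y up, looking along -z (the intrinsics and any distortion apply to the point x, -y, -z); pixel columns grow to the right and rows downward; lengths in m; the calibration is good to about 2 mm. The wrist camera is an equidistant fisheye: a pixel r from the principal point sees the ray r / f radians off the axis. A picture is of the moment at which its call begins.
- workorder.close_job(): hands the job in; it is judged then, once.
Trained networks look in a picture, given as the dict that the camera call returned (one of the last four; its "shot" number tells which), for a name from the list of things; names that differ only in an ending like _2 or _b are one class to them, and where a whole thing is asked for, a point or a joint stands for the part that bears it (a point fixed in the world has none). Each returns a list of dicts, best first, with "score" (0 to 1); they miss things now and then, are a little off and sometimes report something else, mostly with a low value. They report only what shows in the picture. A call takes as long as a camera call.
- optics.find_in(thing, picture): "pixel" ([column, row] in pixels, amid what is visible of it).
- optics.cut_out(thing, picture): "mask" (400x640 bool, what is visible of it) and "pixel" ([column, row] in pixels, amid what is visible of it).
The state is a dict: "clock": time; "qpos": joint angles; "qvel": joint speeds; "joint_efforts": joint torques, N m; "position": TCP position; "ee_rot": TCP orientation; "wrist_force": force on the tool from outside, world axes, zero at the start; "wrist_torque": the same for the moment, N m; "finger_gap": opening from 0.0 (shut) to 1.0 (fully open); "grip_force": force on a finger pad.
Only numpy, scipy, OpenCV 4.12 (cv2) and the standard library are available. Lean on these libraries where they do the work, as an engineer would, in place of code of your own. Each camera call takes 0.05 s, during which the arm holds its last target. There are 200 camera calls.

## Working session

There is one attempt and no reset: what is moved stays moved. The work goes in short steps, Python scripts to look and compute and a shell command to move; the robot and the scene stay as the last step left them, time stands still between calls to the robot, and variables do not carry over. Pictures are saved under pics/ and viewed, at most 10 in all, crops included, and the job is handed in when it is done.

```bash
ls; mkdir -p pics
cat > h.py <<'E'
import numpy as np, cv2
from bench import env, optics, workorder
def world(p, cols, rows, z=None):
    """pixels (pinhole) -> world via depth map"""
    cols=np.asarray(cols);rows=np.asarray(rows)
    d=p["z_map"][rows,cols] if z is None else z
    c=np.stack([(cols-p["cx"])/p["fx"]*d, -(rows-p["cy"])/p["fy"]*d, -d],-1)
    return c@np.array(p["attitude"]).T+np.array(p["origin"])
def save(p,name,crop=None,scale=1):
    im=p["frame"][:,:,::-1]
    if crop: a,b,c,d=crop; im=im[b:d,a:c]
    cv2.imwrite("pics/"+name,cv2.resize(im,None,fx=scale,fy=scale,interpolation=cv2.INTER_CUBIC))
E
python3 - <<'E'
from h import *
names="stand hook_ring clip paperweight washer ink_bowl water_bottle brush ink_stick".split()
for cam in("top","scene"):
    p=optics.read_camera(cam); save(p,cam+"0.png")
    print(cam,p["origin"],np.round(p["attitude"],3).tolist(),p["fx"],p["fy"],p["cx"],p["cy"],[k for k in p])
    for n in names:
        r=optics.cut_out(n,p)
        for q in r[:2]:
            v,u=np.nonzero(q["mask"]&(p["z_map"]>0))
            if len(u)==0: print(n,q["score"],q["pixel"],"nod");continue
            w=world(p,u,v)
            print(n,round(q["score"],2),np.round(q["pixel"]),len(u),"med",np.round(np.median(w,0),3),"lo",np.round(np.percentile(w,2,0),3),"hi",np.round(np.percentile(w,98,0),3))
s=env.get_obs();print(s["position"],s["ee_rot"],s["clock"],s["wrist_force"])
E
```

```text
pics
top [0.3710207  0.06794598 1.44800669] [[0.006, 0.987, -0.16], [-1.0, 0.005, -0.007], [-0.006, 0.16, 0.987]] 492.7170555036117 492.7170555036117 314.664140750122 203.7039110555849 ['frame', 'z_map', 'fx', 'fy', 'cx', 'cy', 'origin', 'attitude', 'shot']
stand 0.71 [272. 212.] 1500 med [0.568 0.196 0.019] lo [0.517 0.144 0.009] hi [0.632 0.259 0.227]
hook_ring 0.97 [410. 210.] 326 med [ 0.591 -0.195  0.013] lo [ 0.566 -0.227  0.002] hi [ 0.622 -0.169  0.037]
clip 0.42 [338. 252.] 60 med [0.465 0.012 0.01 ] lo [0.441 0.006 0.   ] hi [0.488 0.021 0.037]
paperweight 0.85 [340. 169.] 533 med [0.707 0.003 0.016] lo [ 0.635 -0.026  0.002] hi [0.783 0.033 0.022]
washer 0.62 [344. 204.] 9 med [ 0.602 -0.009  0.001] lo [ 0.599 -0.018 -0.   ] hi [ 0.605 -0.004  0.011]
ink_bowl 0.73 [277. 146.] 851 med [0.775 0.184 0.022] lo [0.723 0.139 0.002] hi [0.812 0.226 0.053]
water_bottle 0.73 [177. 186.] 646 med [0.63  0.451 0.124] lo [0.609 0.433 0.015] hi [0.664 0.485 0.193]
brush 0.47 [473. 270.] 209 med [ 0.412 -0.377  0.01 ] lo [ 0.4   -0.468 -0.   ] hi [ 0.424 -0.274  0.017]
ink_stick 0.63 [21
[... 1123 characters left out ...]
.104] lo [0.614 0.431 0.008] hi [0.669 0.472 0.192]
water_bottle 0.29 [346. 241.] 550 med [0.71  0.    0.016] lo [ 0.638 -0.03   0.002] hi [0.782 0.031 0.021]
brush 0.55 [181. 297.] 276 med [ 0.41  -0.374  0.009] lo [ 0.394 -0.47  -0.   ] hi [ 0.424 -0.271  0.015]
brush 0.15 [308. 227.] 49 med [ 0.591 -0.01   0.004] lo [ 0.577 -0.024 -0.001] hi [0.604 0.004 0.008]
ink_stick 0.69 [325. 126.] 98 med [0.421 0.369 0.011] lo [0.399 0.337 0.005] hi [0.442 0.4   0.015]
[ 0.1879587  -0.51687934  0.23127742] [[ 9.39786946e-01  3.41760874e-01  2.83549269e-05]
 [ 3.41760873e-01 -9.39786947e-01  2.98398283e-05]
 [ 3.68456759e-05 -1.83524765e-05 -9.99999999e-01]] 1.0 [ 1.50202839 -0.47900906  0.31648225]
```

Run:
```python
import cv2,numpy as np
a=cv2.imread("pics/top0.png")[120:300,150:510]; b=cv2.imread("pics/scene0.png")[110:330,160:440]
a=cv2.resize(a,(600,300),interpolation=cv2.INTER_CUBIC); b=cv2.resize(b,(380,300),interpolation=cv2.INTER_CUBIC)
cv2.imwrite("pics/c0.png",np.vstack([a,cv2.copyMakeBorder(b,0,0,0,220,0)]))
```

```text
(no output)
```

View pics/c0.png

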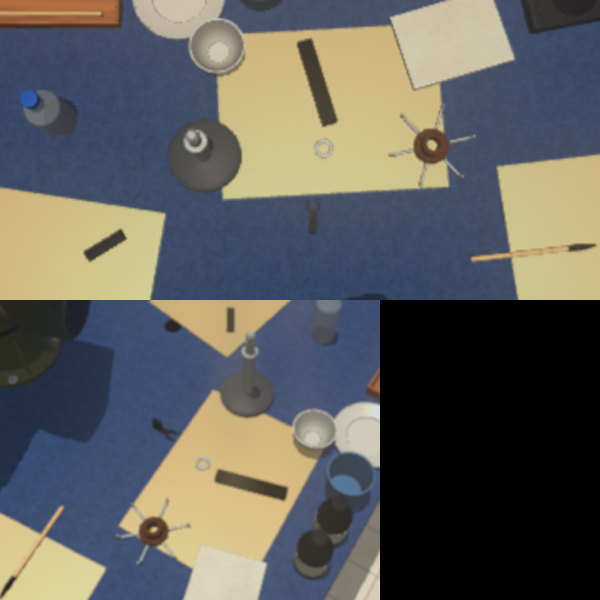

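Run:
```python
from h import *
W={}
def circ(P):
    A=np.c_[2*P[:,:2],np.ones(len(P))];s=np.linalg.lstsq(A,(P[:,:2]**2).sum(1),rcond=None)[0]
    return s[:2],np.sqrt(s[2]+s[:2]@s[:2])
for cam in("top","scene"):
    p=optics.read_camera(cam)
    v,u=np.nonzero(p["z_map"]>0); w=world(p,u,v)
    def near(c,r): return w[np.hypot(w[:,0]-c[0],w[:,1]-c[1])<r]
    st=near((.576,.2),.09)
    foot=st[(st[:,2]>.018)&(st[:,2]<.027)]; print(cam,"foot top n",len(foot),"minmax mid",(foot.min(0)+foot.max(0))/2,np.ptp(foot,axis=0), "ch", cv2.minEnclosingCircle(foot[:,:2].astype(np.float32)))
    rod=st[st[:,2]>.19]; print("rod",len(rod),rod.mean(0),rod.min(0),rod.max(0))
    col=st[(st[:,2]>.16)&(st[:,2]<.18)]; print("col",len(col),col.mean(0),cv2.minEnclosingCircle(col[:,:2].astype(np.float32)) if len(col) else 0)
    rg=near((.591,-.2),.045); b=rg[(rg[:,2]>.027)&(rg[:,2]<.04)]; print("boss",len(b),b.mean(0),cv2.minEnclosingCircle(b[:,:2].astype(np.float32)))
    f=rg[(rg[:,2]>.006)]; print("hub",len(f),cv2.minEnclosingCircle(f[:,:2].astype(np.float32)))
    c=near((.465,.012),.05); c=c[c[:,2]>.0025]; g=c[c[:,2]>.02]; print("grip",len(g),g.mean(0),g.min(0),g.max(0)); print(np.round(c[np.argsort(c[:,0])][::3]*1000).astype(int).tolist())
```

```text
top foot top n 694 minmax mid [0.57293753 0.20236127 0.02248439] [0.12155037 0.12357075 0.00896644] ch ((0.574699342250824, 0.20160000026226044), 0.06391691416501999)
rod 70 [0.57380449 0.20144229 0.22107954] [0.56638605 0.19290848 0.19029918] [0.58627162 0.21162518 0.23464429]
col 85 [0.5711885  0.19995453 0.17012974] ((0.575574517250061, 0.20276561379432678), 0.01810126192867756)
boss 108 [ 0.59504893 -0.19825782  0.03246678] ((0.5954539179801941, -0.19900447130203247), 0.021088212728500366)
hub 359 ((0.5909334421157837, -0.20060506463050842), 0.04461359605193138)
grip 31 [0.45041459 0.01129605 0.03127375] [0.44014114 0.00690304 0.02415071] [0.46038033 0.01580983 0.03613005]
[[415, 12, 4], [418, 6, 3], [421, 26, 4], [421, -11, 5], [424, 15, 4], [427, 32, 3], [427, 0, 7], [427, -9, 5], [430, 26, 6], [430, -6, 6], [430, -20, 5], [433, 44, 4], [433, -12, 5], [435, 35, 7], [436, 29, 5], [436, -9, 5], [438, 44, 6], [439, -17, 3], [440, 13, 28], [442, 20, 3], [442, -26, 3], [443, 16, 28], [444, 38, 4], [445, -26, 5], [446, 16, 32], [446, 7, 31], [447, 23, 4], [448, -23, 4], [449, 13, 32]
[... 1994 characters left out ...]
1, 3], [448, 14, 32], [449, 5, 22], [450, 5, 29], [451, 14, 30], [453, 3, 4], [454, -9, 3], [454, 7, 6], [456, 14, 34], [456, 12, 30], [457, 7, 32], [458, 7, 9], [459, 10, 30], [459, 14, 31], [460, 52, 3], [460, -2, 5], [460, 15, 13], [461, 12, 4], [462, 8, 17], [463, 21, 5], [463, 36, 3], [465, 8, 8], [466, -36, 4], [469, -4, 4], [470, 11, 8], [471, 15, 4], [474, -20, 7], [475, 9, 3], [476, 14, 9], [477, 17, 6], [478, -21, 5], [479, 15, 4], [480, 13, 3], [481, 17, 4], [483, -33, 3], [484, 18, 5], [486, 16, 4], [488, 8, 4], [490, 32, 3], [490, -22, 6], [493, 16, 3], [496, -20, 4], [497, 17, 6], [499, -18, 3], [501, -16, 3], [504, 23, 3], [506, 37, 5], [508, 17, 5], [510, 31, 5], [513, 0, 3]]
```

The top crop shows the stand at (205,150), the ring at (432,146), the washer at (323,148), and the clip at (312,215) with its mouth pointing away from the robot. The network positions match this. I'll move over the ring now.

```bash
python3 -m pendant '[{"offset":[3,-1,0],"angular":[0,0,0],"grip":100},{"offset":[7.5,-2.5,0],"angular":[0,0,0],"grip":100},{"offset":[12,-4,1],"angular":[0,0,0],"grip":100},{"offset":[16.5,-5.5,2],"angular":[0,0,0],"grip":100},{"offset":[21,-7,3],"angular":[0,0,0],"grip":100}]' 40
python3 -m pendant '[{"offset":[4.5,-1.5,1],"angular":[0,0,0],"grip":100},{"offset":[9,-3,2],"angular":[0,0,0],"grip":100},{"offset":[13.5,-4.5,3],"angular":[0,0,0],"grip":100},{"offset":[18,-6,5],"angular":[0,0,0],"grip":100},{"offset":[22.5,-7.5,7],"angular":[0,0,0],"grip":80}]'
python3 -m pendant '[{"offset":[3,-1,0.5],"angular":[0,0,0],"grip":80},{"offset":[5,-1.5,1],"angular":[0,0,0],"grip":80},{"offset":[5.6,-1.5,1],"angular":[0,0,0],"grip":80},{"offset":[5.6,-1.5,1],"angular":[0,0,0],"grip":80},{"offset":[5.6,-1.5,1],"angular":[0,0,0],"grip":80}]'
cat > wr.py <<'E'
from h import *
def wproj(p,P):
    c=(np.asarray(P)-np.array(p["origin"]))@np.array(p["attitude"]); x,y,z=c[...,0],-c[...,1],-c[...,2]
    r=np.hypot(x,y); th=np.arctan2(r,z); s=p["fx"]*th/np.maximum(r,1e-9)
    return np.stack([p["cx"]+s*x,p["cy"]+s*y],-1)
def wworld(p,u,v):
    u=np.asarray(u,int);v=np.asarray(v,int)
    dx=u-p["cx"];dy=v-p["cy"];r=np.hypot(dx,dy);th=r/p["fx"];d=p["z_map"][v,u]
    k=np.tan(th)*d/np.maximum(r,1e-9)
    return np.stack([dx*k,-dy*k,-d],-1)@np.array(p["attitude"]).T+np.array(p["origin"])
E
python3 - <<'E'
from wr import *
s=env.get_obs();print(s["position"],np.round(s["ee_rot"],3).tolist(),s["clock"],s["finger_gap"])
p=optics.read_camera("wrist");save(p,"w1.png");print(p["origin"],p["fx"],p["cx"],p["cy"])
r=optics.cut_out("hook_ring",p)[0];v,u=np.nonzero(r["mask"]&(p["z_map"]>0));w=wworld(p,u,v)
b=w[(w[:,2]>.027)&(w[:,2]<.04)];print(r["score"],len(b),b.mean(0),cv2.minEnclosingCircle(b[:,:2].astype(np.float32)))
E
```

```text
clock: 1.6
position: [0.3626, -0.3779, 0.2011]
ee_rot: [[0.94, 0.342, 0.0], [0.342, -0.94, -0.0], [0.0, 0.0, -1.0]]
wrist_force: [0.4, -0.3, -0.4]
finger_gap: 0.999
grip_force: 0.0
clock: 2.1
position: [0.5466, -0.2322, 0.1321]
ee_rot: [[0.94, 0.342, 0.001], [0.342, -0.94, -0.0], [0.001, 0.001, -1.0]]
wrist_force: [0.5, -0.2, 0.3]
finger_gap: 0.86
grip_force: 0.0
clock: 2.6
position: [0.592, -0.2012, 0.1228]
ee_rot: [[0.94, 0.341, 0.0], [0.341, -0.94, -0.0], [0.0, 0.0, -1.0]]
wrist_force: [0.8, 0.1, -0.9]
finger_gap: 0.802
grip_force: 0.0
[ 0.59201875 -0.20119991  0.12275354] [[0.94, 0.341, 0.0], [0.341, -0.94, -0.0], [0.0, 0.0, -1.0]] 2.6 0.8019097139564118
[ 0.66790483 -0.17444185  0.26640872] 309.70691628693146 320.24765609030294 201.57197780975255
0.79 1437 [ 0.59478544 -0.199471    0.03284495] ((0.5941320061683655, -0.19963759183883667), 0.02105017751455307)
```

View pics/w1.png

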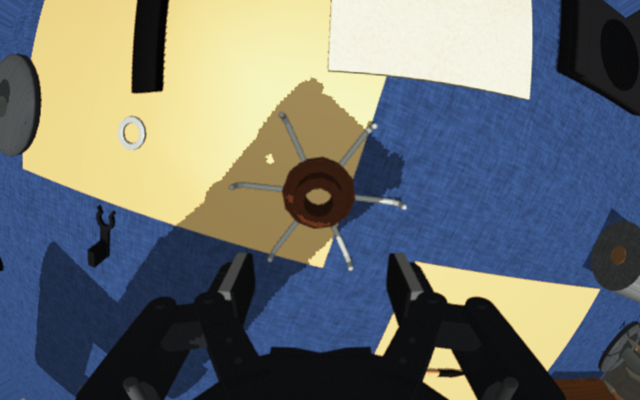

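The ring sits at pixel (318,195), between the open fingers, and its boss centre agrees across all three cameras at about (0.5947, -0.1994). I'll descend and grip it.

```bash
python3 -m pendant '[{"offset":[0.3,-0.1,2.5],"angular":[0,0,0],"grip":80},{"offset":[0.3,-0.1,5.5],"angular":[0,0,0],"grip":80},{"offset":[0.3,-0.1,8.5],"angular":[0,0,0],"grip":80},{"offset":[0.3,-0.1,10.3],"angular":[0,0,0],"grip":80},{"offset":[0.3,-0.1,11],"angular":[0,0,0],"grip":80}]'
python3 -m pendant '[{"offset":[0,0,0],"angular":[0,0,0],"grip":60},{"offset":[0,0,0],"angular":[0,0,0],"grip":40},{"offset":[0,0,0],"angular":[0,0,0],"grip":35},{"offset":[0,0,0],"angular":[0,0,0],"grip":30},{"offset":[0,0,0],"angular":[0,0,0],"grip":30}]' 50
python3 -m pendant '[{"offset":[0,0,0],"angular":[0,0,0],"grip":30},{"offset":[0,0,-1],"angular":[0,0,0],"grip":30},{"offset":[0,0,-3],"angular":[0,0,0],"grip":30},{"offset":[0,0,-6],"angular":[0,0,0],"grip":30},{"offset":[0,0,-10],"angular":[0,0,0],"grip":30}]'
```

```text
clock: 3.2
position: [0.5939, -0.1988, 0.0108]
ee_rot: [[0.94, 0.341, -0.002], [0.341, -0.94, 0.001], [-0.002, -0.002, -1.0]]
wrist_force: [-0.5, -0.1, 1.0]
finger_gap: 0.8
grip_force: 0.0
clock: 3.7
position: [0.5957, -0.1989, 0.0141]
ee_rot: [[0.94, 0.342, 0.002], [0.342, -0.94, -0.001], [0.002, 0.002, -1.0]]
wrist_force: [-1.5, -1.4, 7.5]
finger_gap: 0.457
grip_force: 51.2
clock: 4.2
position: [0.5942, -0.198, 0.1128]
ee_rot: [[0.94, 0.342, -0.002], [0.342, -0.94, 0.001], [-0.002, -0.002, -1.0]]
wrist_force: [0.2, -0.6, -2.5]
finger_gap: 0.459
grip_force: 50.8
```

```bash
python3 -m pendant '[{"offset":[0.5,-1.5,-3.5],"angular":[0,0,0],"grip":30},{"offset":[1,-3.5,-7],"angular":[0,0,0],"grip":30},{"offset":[2,-6,-10.5],"angular":[0,0,0],"grip":30},{"offset":[3,-9,-14],"angular":[0,0,0],"grip":30},{"offset":[4,-12.5,-17],"angular":[0,0,0],"grip":30}]'
python3 -m pendant '[{"offset":[1.2,-4,-0.2],"angular":[0,0,0],"grip":30},{"offset":[2.4,-8,-0.2],"angular":[0,0,0],"grip":30},{"offset":[3.6,-12,-0.2],"angular":[0,0,0],"grip":30},{"offset":[4.8,-16,-0.2],"angular":[0,0,0],"grip":30},{"offset":[6,-19.5,-0.2],"angular":[0,0,0],"grip":30}]'
python3 -m pendant '[{"offset":[1,-3.2,0],"angular":[0,0,0],"grip":30},{"offset":[1.7,-5.2,0],"angular":[0,0,0],"grip":30},{"offset":[1.9,-6.1,0],"angular":[0,0,0],"grip":30},{"offset":[1.9,-6.1,0],"angular":[0,0,0],"grip":30},{"offset":[1.9,-6.1,0],"angular":[0,0,0],"grip":30}]'
python3 - <<'E'
from wr import *
s=env.get_obs();print(s["position"],s["clock"],s["wrist_force"])
ims=[]
for c in("wrist","top","scene"):
    p=optics.read_camera(c);f=wworld if c=="wrist" else world
    v,u=np.nonzero(p["z_map"]>0);w=f(p,u,v);im=p["frame"][:,:,::-1]
    d=np.hypot(w[:,0]-.576,w[:,1]-.2005)
    if c=="wrist":
        ims.append(cv2.resize(im[60:300,160:480],(400,300)))
    b=w[(d<.035)&(w[:,2]>.285)&(w[:,2]<.305)]
    print(c,"boss",len(b),b.mean(0) if len(b) else 0)
    ft=w[(d<.075)&(w[:,2]>.015)&(w[:,2]<.03)];print("foot",len(ft))
    if c=="scene":
        q=optics.find_in("stand",p);print(q[:1]); ims.append(cv2.resize(im[120:240,280:440],(400,300)))
    for g in optics.cut_out("hook_ring",p)[:1]:
        vv,uu=np.nonzero(g["mask"]&(p["z_map"]>0));ww=f(p,uu,vv);bb=ww[(ww[:,2]>.285)&(ww[:,2]<.31)];print("ring",g["score"],len(ww),np.median(ww,0),len(bb),bb.mean(0) if len(bb) else 0,cv2.minEnclosingCircle(bb[:,:2].astype(np.float32)) if len(bb) else 0)
cv2.imwrite("pics/r1.png",np.hstack(ims))
E
```

```text
clock: 4.7
position: [0.5896, -0.0664, 0.2852]
ee_rot: [[0.94, 0.341, 0.002], [0.341, -0.94, -0.0], [0.002, 0.001, -1.0]]
wrist_force: [2.0, 1.0, -2.0]
finger_gap: 0.454
grip_force: 50.9
clock: 5.2
position: [0.5789, 0.1385, 0.2854]
ee_rot: [[0.94, 0.342, 0.001], [0.342, -0.94, 0.0], [0.001, -0.0, -1.0]]
wrist_force: [0.2, -0.2, -1.5]
finger_gap: 0.454
grip_force: 50.8
clock: 5.7
position: [0.5767, 0.1994, 0.2847]
ee_rot: [[0.94, 0.341, 0.0], [0.341, -0.94, -0.0], [0.0, 0.0, -1.0]]
wrist_force: [-0.4, -0.3, -1.9]
finger_gap: 0.458
grip_force: 50.9
[0.57670402 0.19939897 0.28467085] 5.7 [-0.35769002 -0.28260999 -1.85818068]
wrist boss 5921 [0.57914625 0.19931288 0.29990553]
foot 4371
ring 0.94 12898 [0.58828777 0.19999652 0.28219461] 5668 [0.58071422 0.19948964 0.29919515] ((0.5762773752212524, 0.19794201850891113), 0.07711249589920044)
top boss 55 [0.56409404 0.19055519 0.29955588]
foot 51
ring 0.7 162 [0.56186873 0.18358527 0.28373018] 57 [0.56367914 0.18964886 0.30025877] ((0.5677293539047241, 0.19004206359386444), 0.020268965512514114)
scene boss 67 [0.58857068 0.19054451 0.29733024]
foot 751
[{'pixel': [344.4, 174.3], 'score': 0.97}]
ring 0.83 258 [0.59339911 0.18888495 0.28026025] 43 [0.59211704 0.19960625 0.29875269] ((0.5938594341278076, 0.2031649649143219), 0.015188751742243767)
```

View pics/r1.png

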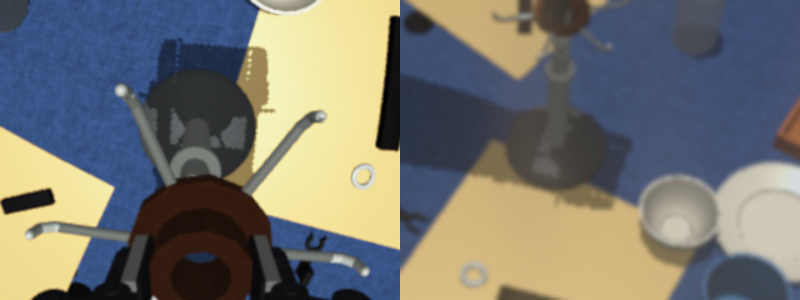

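The ring is held level above the stand: boss at left-panel (200,255), collar at (195,165). I'll measure both from this one camera.

Run:
```python
from wr import *
from scipy.optimize import least_squares
p=optics.read_camera("wrist");v,u=np.nonzero(p["z_map"]>0);w=wworld(p,u,v)
d=np.hypot(w[:,0]-.576,w[:,1]-.2005)
def rep(n,m): P=w[m];print(n,len(P),np.median(P[:,2]),P.min(0),P.max(0),cv2.minEnclosingCircle(P[:,:2].astype(np.float32)))
m=(d<.026)&(abs(w[:,2]-.3)<.004);rep("boss",m)
m=(d<.03)&(abs(w[:,2]-.17)<.004);rep("collar",m)
m=(d<.075)&(abs(w[:,2]-.022)<.005);rep("foot",m)
m=(d<.03)&(w[:,2]>.18)&(w[:,2]<.25);rep("rod",m)
```

```text
boss 3689 0.30310204407473124 [0.55522146 0.17655044 0.29600025] [0.5965424  0.22643548 0.30399755] ((0.5780742764472961, 0.20129945874214172), 0.025248946622014046)
collar 556 0.1710936656149752 [0.56700761 0.18434095 0.16627683] [0.59331087 0.22019113 0.17396367] ((0.576847493648529, 0.2023427039384842), 0.01812506653368473)
foot 3950 0.020570704092165243 [0.52551476 0.1425961  0.01700031] [0.6361496  0.26052009 0.02621436] ((0.5755016207695007, 0.20170463621616364), 0.06078246235847473)
rod 198 0.19359359361227385 [0.57566968 0.19443551 0.18007084] [0.58545459 0.21182978 0.20805111] ((0.5792036056518555, 0.2033149003982544), 0.009200874716043472)
```

```bash
python3 -m pendant '[{"offset":[0,-0.2,1.5],"angular":[0,0,0],"grip":30},{"offset":[0,-0.2,2.8],"angular":[0,0,0],"grip":30},{"offset":[0,-0.2,3.2],"angular":[0,0,0],"grip":30},{"offset":[0,-0.2,3.4],"angular":[0,0,0],"grip":30},{"offset":[0,-0.2,3.4],"angular":[0,0,0],"grip":30}]'
python3 -m pendant '[{"offset":[0,0,0.2],"angular":[0,0,0],"grip":30},{"offset":[0,0,0.4],"angular":[0,0,0],"grip":30},{"offset":[0,0,0.6],"angular":[0,0,0],"grip":30},{"offset":[0,0,0.8],"angular":[0,0,0],"grip":30},{"offset":[0,0,0.8],"angular":[0,0,0],"grip":30}]'
python3 -m pendant '[{"offset":[0,0,0.2],"angular":[0,0,0],"grip":30},{"offset":[0,0,0.4],"angular":[0,0,0],"grip":30},{"offset":[0,0,0.6],"angular":[0,0,0],"grip":30},{"offset":[0,0,0.8],"angular":[0,0,0],"grip":30},{"offset":[0,0,0.8],"angular":[0,0,0],"grip":30}]'
```

```text
clock: 6.6
position: [0.5761, 0.2022, 0.2505]
ee_rot: [[0.94, 0.342, 0.0], [0.342, -0.94, 0.0], [0.0, -0.0, -1.0]]
wrist_force: [-0.3, 0.1, -2.7]
finger_gap: 0.451
grip_force: 50.8
clock: 7.1
position: [0.5759, 0.2022, 0.2421]
ee_rot: [[0.94, 0.342, -0.001], [0.342, -0.94, -0.0], [-0.001, -0.0, -1.0]]
wrist_force: [0.6, 0.0, -1.8]
finger_gap: 0.458
grip_force: 50.8
clock: 7.6
position: [0.5759, 0.2022, 0.2341]
ee_rot: [[0.94, 0.342, -0.001], [0.342, -0.94, -0.0], [-0.001, -0.0, -1.0]]
wrist_force: [0.0, 0.2, -3.2]
finger_gap: 0.456
grip_force: 50.8
```

```bash
for i in 1 2; do python3 -m pendant '[{"offset":[0,0,0.3],"angular":[0,0,0],"grip":30},{"offset":[0,0,0.6],"angular":[0,0,0],"grip":30},{"offset":[0,0,0.9],"angular":[0,0,0],"grip":30},{"offset":[0,0,1.2],"angular":[0,0,0],"grip":30},{"offset":[0,0,1.2],"angular":[0,0,0],"grip":30}]' | egrep 'posi|wrist'; done
```

```text
position: [0.5759, 0.2021, 0.2219]
wrist_force: [-0.5, -0.4, -1.7]
position: [0.5758, 0.2021, 0.2099]
wrist_force: [1.1, -0.2, -1.4]
```

```bash
python3 -m pendant '[{"offset":[0,0,0.5],"angular":[0,0,0],"grip":30},{"offset":[0,0,1.0],"angular":[0,0,0],"grip":30},{"offset":[0,0,1.5],"angular":[0,0,0],"grip":30},{"offset":[0,0,2.0],"angular":[0,0,0],"grip":30},{"offset":[0,0,2.2],"angular":[0,0,0],"grip":30}]' | egrep 'posi|wrist'
for i in 1 2; do python3 -m pendant '[{"offset":[0,0,0.1],"angular":[0,0,0],"grip":30},{"offset":[0,0,0.1],"angular":[0,0,0],"grip":30},{"offset":[0,0,0.2],"angular":[0,0,0],"grip":30},{"offset":[0,0,0.2],"angular":[0,0,0],"grip":30},{"offset":[0,0,0.2],"angular":[0,0,0],"grip":30}]' | egrep 'posi|wrist'; done
```

```text
position: [0.5758, 0.2021, 0.1876]
wrist_force: [0.8, 0.8, -2.1]
position: [0.576, 0.2022, 0.1865]
wrist_force: [0.2, 0.8, -2.6]
position: [0.576, 0.2022, 0.1844]
wrist_force: [0.6, 0.6, -1.7]
```

```bash
for i in 1 2; do python3 -m pendant '[{"offset":[0,0,0.05],"angular":[0,0,0],"grip":30},{"offset":[0,0,0.1],"angular":[0,0,0],"grip":30},{"offset":[0,0,0.15],"angular":[0,0,0],"grip":30},{"offset":[0,0,0.15],"angular":[0,0,0],"grip":30},{"offset":[0,0,0.15],"angular":[0,0,0],"grip":30}]' | egrep 'posi|wrist'; done
```

```text
position: [0.5761, 0.2022, 0.1841]
wrist_force: [-4.2, -1.7, 8.7]
position: [0.5762, 0.2023, 0.184]
wrist_force: [-10.3, -2.9, 19.1]
```

The ring has reached the collar: force rises at TCP 0.184, as expected. I'll relieve the pressure, release and rise.

```bash
python3 -m pendant '[{"offset":[0,0,-0.25],"angular":[0,0,0],"grip":35},{"offset":[0,0,-0.25],"angular":[0,0,0],"grip":60},{"offset":[0,0,-0.25],"angular":[0,0,0],"grip":75},{"offset":[0,0,-0.25],"angular":[0,0,0],"grip":75},{"offset":[0,0,-0.25],"angular":[0,0,0],"grip":75}]' | egrep 'posi|wrist|gap'
python3 -m pendant '[{"offset":[0,0,-1.5],"angular":[0,0,0],"grip":75},{"offset":[0,0,-4],"angular":[0,0,0],"grip":75},{"offset":[0,0,-8],"angular":[0,0,0],"grip":75},{"offset":[0,0,-10],"angular":[0,0,0],"grip":75},{"offset":[-2,0,-10],"angular":[0,0,0],"grip":75}]' | egrep 'posi|wrist|gap'
python3 - <<'E'
from wr import *
p=optics.read_camera("wrist");save(p,"w2.png",(180,60,460,340),2)
v,u=np.nonzero(p["z_map"]>0);w=wworld(p,u,v);d=np.hypot(w[:,0]-.576,w[:,1]-.202)
m=(d<.026)&(abs(w[:,2]-.202)<.005);P=w[m];print("boss",len(P),np.median(P[:,2]),cv2.minEnclosingCircle(P[:,:2].astype(np.float32)))
m=(d<.02)&(w[:,2]>.21);P=w[m];print("rod",len(P),P.min(0),P.max(0),np.percentile(P[:,2],[50,90,98]));t=P[P[:,2]>P[:,2].max()-.004];print(len(t),t.mean(0))
for g in optics.cut_out("clip",p)[:2]:
    v,u=np.nonzero(g["mask"]&(p["z_map"]>0));q=wworld(p,u,v);print("clip",g["score"],len(q),g["pixel"],np.median(q,0))
for c in("top","scene"):
    p=optics.read_camera(c);v,u=np.nonzero(p["z_map"]>0);w=world(p,u,v);d=np.hypot(w[:,0]-.576,w[:,1]-.202)
    P=w[(d<.015)&(w[:,2]>.215)&(w[:,2]<.245)];print(c,len(P),np.sort(P[:,2])[-8:] if len(P) else 0)
E
```

```text
position: [0.576, 0.2021, 0.1837]
wrist_force: [-0.9, 1.1, 0.3]
finger_gap: 0.748
position: [0.5585, 0.1958, 0.2881]
wrist_force: [0.2, -0.0, -0.4]
finger_gap: 0.751
boss 1385 0.20308117814423082 ((0.5749984383583069, 0.2006925493478775), 0.02094634808599949)
rod 8782 [0.56085506 0.18224926 0.21471114] [0.58526306 0.22101103 0.39098877] [0.37572108 0.38716864 0.38929269]
930 [0.57609333 0.20245284 0.38846488]
top 0 0
scene 43 [0.22967548 0.22984284 0.23038526 0.23067986 0.23090021 0.23195239
 0.23241687 0.23418305]
```

View pics/w2.png

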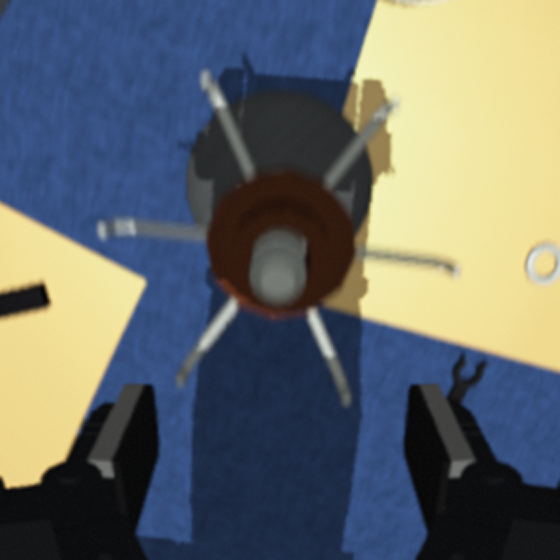

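The ring rests on the collar (boss top measures 0.203), with the rod end at (277,270) inside it and the clip at (463,378) in this crop. Next I'll go to the clip.

```bash
python3 -m pendant '[{"offset":[-2,1.7,0],"angular":[0,0,0],"grip":60},{"offset":[-5.5,4.6,0],"angular":[0,0,3],"grip":60},{"offset":[-9,7.5,0],"angular":[0,0,6],"grip":60},{"offset":[-12.5,10.4,1],"angular":[0,0,9],"grip":60},{"offset":[-15.5,13,3],"angular":[0,0,12],"grip":60}]' | egrep 'posi|wrist|rot'
python3 -m pendant '[{"offset":[-1,0.6,4],"angular":[0,0,3],"grip":50},{"offset":[-1,0.6,8],"angular":[0,0,3],"grip":50},{"offset":[-1,0.6,12],"angular":[0,0,3],"grip":50},{"offset":[-1,0.6,13.8],"angular":[0,0,3],"grip":50},{"offset":[-1,0.6,13.8],"angular":[0,0,3],"grip":50}]' | egrep 'posi|wrist|rot'
python3 - <<'E'
from wr import *
s=env.get_obs();print(s["clock"])
p=optics.read_camera("wrist");save(p,"w3.png",(180,100,460,400),2)
for g in optics.cut_out("clip",p)[:2]:
    v,u=np.nonzero(g["mask"]&(p["z_map"]>0));q=wworld(p,u,v);print("clip",g["score"],len(q),g["pixel"],np.median(q,0))
v,u=np.nonzero(p["z_map"]>0);w=wworld(p,u,v)
m=(np.hypot(w[:,0]-.47,w[:,1]-.012)<.06);w=w[m]
G=w[(w[:,2]>.022)&(w[:,2]<.036)];print("grip",len(G),np.median(G,0),cv2.minAreaRect((G[:,:2]*1000).astype(np.float32)))
B=w[(w[:,2]>.0035)&(w[:,2]<.009)];print("flat",len(B),np.percentile(B,[1,50,99],axis=0).round(4).tolist(),cv2.minAreaRect((B[:,:2]*1000).astype(np.float32)))
q=w[(w[:,2]>.0035)&(w[:,2]<.04)];C=np.cov((q[:,:2]).T);e,V=np.linalg.eigh(C);print("axis",np.degrees(np.arctan2(*V[::-1,1])),q.mean(0))
E
```

```text
position: [0.4557, 0.0188, 0.2548]
ee_rot: [[0.991, 0.137, 0.003], [0.137, -0.991, -0.0], [0.002, 0.001, -1.0]]
wrist_force: [1.3, -0.3, -0.9]
position: [0.4461, 0.0129, 0.1139]
ee_rot: [[0.996, 0.087, -0.005], [0.087, -0.996, 0.0], [-0.005, -0.001, -1.0]]
wrist_force: [0.9, 0.5, 0.7]
13.3
clip 0.78 1124 [323.5, 174.2] [0.46662617 0.01060142 0.00662185]
grip 369 [0.45066393 0.01065509 0.03193381] ((449.271240234375, 10.361692428588867), (20.83200454711914, 10.16634464263916), 4.344959735870361)
flat 737 [[0.4518, -0.001, 0.0037], [0.4782, 0.0107, 0.006], [0.5187, 0.0231, 0.0078]] ((483.3390808105469, 10.862770080566406), (86.96764373779297, 80.10159301757812), 7.184121608734131)
axis 179.89459132124688 [0.4685064  0.0107473  0.01455498]
```

View pics/w3.png

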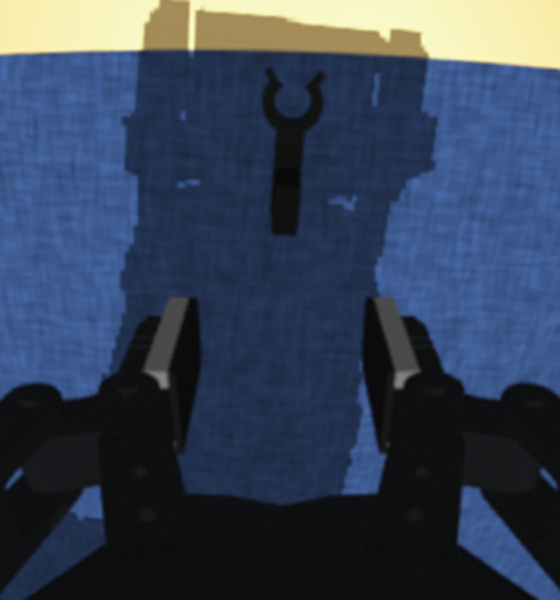

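The clip lies in view, grip at crop (285,205) and jaws at (293,95), centred between the pads. I'll measure its yaw from the mask.

Run:
```python
from wr import *
s=env.get_obs()
p=optics.read_camera("wrist")
g=optics.cut_out("clip",p)[0];v,u=np.nonzero(g["mask"]&(p["z_map"]>0));q=wworld(p,u,v)
# use fixed z planes to avoid depth noise: rays
def plane(u,v,z):
    dx=u-p["cx"];dy=v-p["cy"];r=np.hypot(dx,dy);th=r/p["fx"];k=np.sin(th)/np.maximum(r,1e-9)
    R=np.stack([dx*k,-dy*k,-np.cos(th)],-1)@np.array(p["attitude"]).T;o=np.array(p["origin"]);return o+R*((z-o[2])/R[:,2])[:,None]
top=q[:,2]>.022; low=q[:,2]<.012
T=plane(u[top],v[top],.031);L=plane(u[low],v[low],.005)
print("grip",T.min(0),T.max(0),T.mean(0))
print("low",L.min(0),L.max(0))
for x in np.arange(.46,.51,.004):
    k=L[abs(L[:,0]-x)<.002];print(round(x,3),len(k),k[:,1].min().round(4),k[:,1].max().round(4),((k[:,1].min()+k[:,1].max())/2).round(4)) if len(k) else 0
for n,P in(("T",T),("L",L)): print(n,cv2.minAreaRect((P[:,:2]*1000).astype(np.float32)))
```

```text
grip [0.43861471 0.0051827  0.031     ] [0.46147158 0.01553574 0.031     ] [0.45038754 0.01038969 0.031     ]
low [ 0.4328046  -0.00088799  0.005     ] [0.49932788 0.02304834 0.005     ]
0.46 61 0.0051 0.0163 0.0107
0.464 56 0.005 0.0152 0.0101
0.468 65 0.0042 0.0156 0.0099
0.472 64 0.0046 0.0159 0.0102
0.476 81 0.0019 0.0179 0.0099
0.48 99 -0.0003 0.0216 0.0106
0.484 59 -0.0009 0.0228 0.0109
0.488 49 -0.0005 0.023 0.0113
0.492 52 -0.0002 0.0224 0.0111
0.496 38 0.0005 0.0221 0.0113
0.5 8 -0.0002 0.0222 0.011
T ((450.0577697753906, 10.367767333984375), (22.878446578979492, 10.302945137023926), 0.2882959246635437)
L ((466.102294921875, 10.148885726928711), (67.00091552734375, 23.65473747253418), 2.6637206077575684)
```

```bash
python3 -m pendant '[{"offset":[0.3,0.28,3],"angular":[0,0,2],"grip":50},{"offset":[0.3,0.28,6.5],"angular":[0,0,4],"grip":50},{"offset":[0.3,0.28,9],"angular":[0,0,4],"grip":50},{"offset":[0.3,0.28,10],"angular":[0,0,4],"grip":50},{"offset":[0.3,0.28,10.6],"angular":[0,0,4],"grip":50}]' 
python3 -m pendant '[{"offset":[0,0,0],"angular":[0,0,0],"grip":35},{"offset":[0,0,0],"angular":[0,0,0],"grip":20},{"offset":[0,0,0],"angular":[0,0,0],"grip":5},{"offset":[0,0,0],"angular":[0,0,0],"grip":5},{"offset":[0,0,0],"angular":[0,0,0],"grip":5}]' 60
python3 -m pendant '[{"offset":[0,0,0],"angular":[0,0,0],"grip":5},{"offset":[0,0,-0.5],"angular":[0,0,0],"grip":5},{"offset":[0,0,-2],"angular":[0,0,0],"grip":5},{"offset":[0,0,-5],"angular":[0,0,0],"grip":5},{"offset":[0,0,-8],"angular":[0,0,0],"grip":5}]'
```

```text
clock: 14.0
position: [0.4507, 0.0104, 0.0103]
ee_rot: [[1.0, 0.017, 0.001], [0.017, -1.0, -0.0], [0.001, 0.0, -1.0]]
wrist_force: [0.8, -0.1, 0.3]
finger_gap: 0.503
grip_force: 0.0
clock: 14.5
position: [0.4509, 0.0103, 0.0112]
ee_rot: [[1.0, 0.017, 0.002], [0.017, -1.0, -0.0], [0.002, 0.0, -1.0]]
wrist_force: [-1.2, -0.1, 6.1]
finger_gap: 0.102
grip_force: 59.5
clock: 15.0
position: [0.4499, 0.0104, 0.0914]
ee_rot: [[1.0, 0.017, -0.0], [0.017, -1.0, 0.0], [-0.0, -0.0, -1.0]]
wrist_force: [-0.2, 0.1, -0.7]
finger_gap: 0.102
grip_force: 58.6
```

```bash
python3 -m pendant '[{"offset":[0,-1,-4],"angular":[0,0,0],"grip":5},{"offset":[1,-3,-8],"angular":[0,0,0],"grip":5},{"offset":[2,-6,-12],"angular":[0,0,0],"grip":5},{"offset":[3,-9,-15.5],"angular":[0,0,0],"grip":5},{"offset":[4,-12,-17],"angular":[0,0,0],"grip":5}]' | egrep 'posi|wrist|rot'
python3 -m pendant '[{"offset":[1,-3,0],"angular":[0,0,0],"grip":5},{"offset":[1.8,-5.5,0],"angular":[0,0,0],"grip":5},{"offset":[2.2,-7,0],"angular":[0,0,0],"grip":5},{"offset":[2.2,-7.1,0],"angular":[0,0,0],"grip":5},{"offset":[2.2,-7.1,0],"angular":[0,0,0],"grip":5}]' | egrep 'posi|wrist|rot'
python3 - <<'E'
from wr import *
s=env.get_obs();print(s["clock"],s["position"])
ims=[]
for c in("wrist","scene"):
    p=optics.read_camera(c);f=wworld if c=="wrist" else world
    im=p["frame"][:,:,::-1]; ims.append(cv2.resize(im[100:280,200:440] if c=="wrist" else im[90:210,270:430],(400,300),interpolation=cv2.INTER_CUBIC))
    v,u=np.nonzero(p["z_map"]>0);w=f(p,u,v);d=np.hypot(w[:,0]-.576,w[:,1]-.202)
    t=w[(d<.013)&(w[:,2]>.224)&(w[:,2]<.245)];print(c,"rodtop",len(t),t.mean(0),np.percentile(t[:,2],[50,80,95,99]))
    tt=t[t[:,2]>np.percentile(t[:,2],60)];print((tt.min(0)+tt.max(0))/2,tt.mean(0))
    for g in optics.cut_out("clip",p)[:1]:
        vv,uu=np.nonzero(g["mask"]&(p["z_map"]>0));q=f(p,uu,vv);print("clip",g["score"],len(q),np.median(q,0),np.percentile(q,[3,97],axis=0).round(4).tolist())
cv2.imwrite("pics/s1.png",np.hstack(ims))
E
```

```text
position: [0.4888, 0.1323, 0.2645]
ee_rot: [[1.0, 0.017, 0.006], [0.017, -1.0, 0.001], [0.006, -0.001, -1.0]]
wrist_force: [1.3, -0.9, -0.4]
position: [0.5086, 0.2019, 0.26]
ee_rot: [[1.0, 0.017, -0.0], [0.017, -1.0, -0.0], [-0.0, 0.0, -1.0]]
wrist_force: [0.6, -1.0, 0.5]
16.0 [0.50858113 0.20190318 0.26000899]
wrist rodtop 895 [0.57542456 0.20199812 0.22906858] [0.22974596 0.23130777 0.23206848 0.23266729]
[0.57471124 0.20163924 0.23202324] [0.57494888 0.20188811 0.23140311]
clip 0.91 2772 [0.52574041 0.2012756  0.25533009] [[0.4997, 0.1915, 0.2533], [0.5544, 0.2122, 0.2815]]
scene rodtop 27 [0.57674749 0.19941624 0.22795889] [0.22818266 0.22986833 0.23113132 0.23224196]
[0.57554679 0.20011564 0.23074375] [0.57505669 0.20012809 0.23015108]
clip 0.63 64 [0.53366096 0.20340361 0.25284742] [[0.4259, 0.1898, -0.0018], [0.5511, 0.3897, 0.2574]]
```

View pics/s1.png

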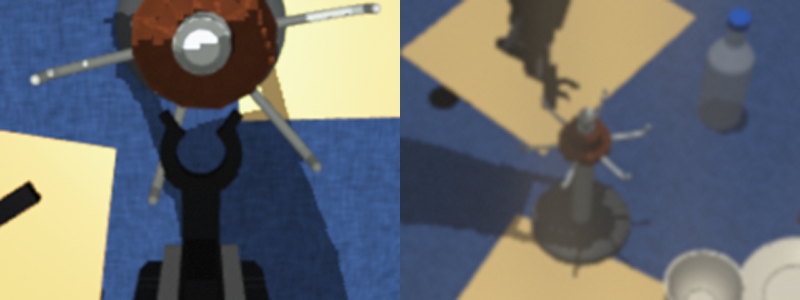

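The clip at left-panel (202,150) points straight at the rod at (202,45), at the same column, held level. The rod end measures about 0.2315, so I expect the groove at 0.2075–0.2145. I'll go in above the groove and touch the rod lightly.

```bash
python3 -m pendant '[{"offset":[0,0,1],"angular":[0,0,0],"grip":5},{"offset":[0,0,2.2],"angular":[0,0,0],"grip":5},{"offset":[0.2,0,3],"angular":[0,0,0],"grip":5},{"offset":[0.7,0,3.2],"angular":[0,0,0],"grip":5},{"offset":[1.2,0,3.2],"angular":[0,0,0],"grip":5}]' | egrep 'posi|wrist'
for i in 1 2 3; do python3 -m pendant '[{"offset":[0.05,0,0],"angular":[0,0,0],"grip":5},{"offset":[0.1,0,0],"angular":[0,0,0],"grip":5},{"offset":[0.1,0,0],"angular":[0,0,0],"grip":5},{"offset":[0.1,0,0],"angular":[0,0,0],"grip":5},{"offset":[0.1,0,0],"angular":[0,0,0],"grip":5}]' | egrep 'posi|wrist'; done
```

```text
position: [0.5212, 0.2026, 0.2275]
wrist_force: [0.5, 0.1, -0.7]
position: [0.5218, 0.2026, 0.2281]
wrist_force: [-0.9, -1.2, 0.1]
position: [0.5227, 0.2026, 0.2279]
wrist_force: [-2.9, -2.3, 0.2]
position: [0.5235, 0.2026, 0.2277]
wrist_force: [-4.3, -3.0, -1.6]
```

Light contact, about 4 N. A small sideways force shows the clip sits slightly too far to +y, so I'll trim that and slide down.

```bash
python3 -m pendant '[{"offset":[0,0.06,0],"angular":[0,0,0],"grip":5},{"offset":[0,0.06,0],"angular":[0,0,0],"grip":5},{"offset":[0,0.06,0.05],"angular":[0,0,0],"grip":5},{"offset":[0,0.06,0.1],"angular":[0,0,0],"grip":5},{"offset":[0,0.06,0.15],"angular":[0,0,0],"grip":5}]' | egrep 'posi|wrist'
for i in 1 2 3; do python3 -m pendant '[{"offset":[0,0,0.03],"angular":[0,0,0],"grip":5},{"offset":[0,0,0.06],"angular":[0,0,0],"grip":5},{"offset":[0,0,0.09],"angular":[0,0,0],"grip":5},{"offset":[0,0,0.12],"angular":[0,0,0],"grip":5},{"offset":[0,0,0.15],"angular":[0,0,0],"grip":5}]' | egrep 'posi|wrist'; done
```

```text
position: [0.5237, 0.2022, 0.2266]
wrist_force: [-4.8, -1.5, 1.1]
position: [0.5237, 0.2022, 0.2251]
wrist_force: [-6.1, -0.9, 3.2]
position: [0.5237, 0.2022, 0.2236]
wrist_force: [-5.5, -0.7, 1.6]
position: [0.5238, 0.2022, 0.2221]
wrist_force: [-5.3, -1.8, 1.9]
```

```bash
for i in 1 2 3; do python3 -m pendant '[{"offset":[0,0.01,0.02],"angular":[0,0,0],"grip":5},{"offset":[0,0.02,0.04],"angular":[0,0,0],"grip":5},{"offset":[0,0.02,0.06],"angular":[0,0,0],"grip":5},{"offset":[0,0.02,0.08],"angular":[0,0,0],"grip":5},{"offset":[0,0.02,0.1],"angular":[0,0,0],"grip":5}]' | egrep 'posi|wrist'; done
```

```text
position: [0.5238, 0.202, 0.221]
wrist_force: [-4.8, -0.7, 1.8]
position: [0.524, 0.2016, 0.2199]
wrist_force: [0.8, -0.6, -3.0]
position: [0.5239, 0.2014, 0.219]
wrist_force: [-1.5, -0.1, -0.2]
```

The x force fell from 5 to 0 N at TCP z ≈ 0.220, so the clip has dropped into the groove (predicted 0.2178–0.2198). Before the firm push, I'll advance lightly to check it goes about 3 mm deeper.

```bash
for i in 1 2 3; do python3 -m pendant '[{"offset":[0.03,0,0],"angular":[0,0,0],"grip":5},{"offset":[0.06,0,0],"angular":[0,0,0],"grip":5},{"offset":[0.1,0,0],"angular":[0,0,0],"grip":5},{"offset":[0.1,0,0],"angular":[0,0,0],"grip":5},{"offset":[0.1,0,0],"angular":[0,0,0],"grip":5}]' | egrep 'posi|wrist'; done
```

```text
position: [0.5249, 0.2014, 0.2189]
wrist_force: [0.1, 0.4, -0.7]
position: [0.5259, 0.2015, 0.2189]
wrist_force: [-0.2, 1.1, -0.5]
position: [0.5268, 0.2015, 0.2189]
wrist_force: [-0.4, -0.0, -0.7]
```

```bash
for i in 1 2 3; do python3 -m pendant '[{"offset":[0.03,0,0],"angular":[0,0,0],"grip":5},{"offset":[0.06,0,0],"angular":[0,0,0],"grip":5},{"offset":[0.1,0,0],"angular":[0,0,0],"grip":5},{"offset":[0.1,0,0],"angular":[0,0,0],"grip":5},{"offset":[0.1,0,0],"angular":[0,0,0],"grip":5}]' | egrep 'posi|wrist'; done
```

```text
position: [0.5277, 0.2016, 0.2188]
wrist_force: [-3.7, 1.5, 0.6]
position: [0.5284, 0.2016, 0.2186]
wrist_force: [-6.2, 1.6, -1.3]
position: [0.529, 0.2016, 0.2184]
wrist_force: [-8.3, 2.0, -1.0]
```

It re-contacted about 3–4 mm deeper with the force rising along x only, so it is at the snap threshold in the groove. Now the firm push.

```bash
for i in 1 2; do python3 -m pendant '[{"offset":[0.06,-0.01,0],"angular":[0,0,0],"grip":5},{"offset":[0.12,-0.02,0],"angular":[0,0,0],"grip":5},{"offset":[0.18,-0.02,0],"angular":[0,0,0],"grip":5},{"offset":[0.24,-0.02,0],"angular":[0,0,0],"grip":5},{"offset":[0.3,-0.02,0],"angular":[0,0,0],"grip":5}]' | egrep 'posi|wrist'; done
```

```text
position: [0.5326, 0.2018, 0.2185]
wrist_force: [-3.5, 1.8, -5.2]
position: [0.5364, 0.202, 0.2193]
wrist_force: [3.5, 1.1, -1.6]
```

```bash
for i in 1 2 3; do python3 -m pendant '[{"offset":[0.03,0,0],"angular":[0,0,0],"grip":5},{"offset":[0.06,0,0],"angular":[0,0,0],"grip":5},{"offset":[0.1,0,0],"angular":[0,0,0],"grip":5},{"offset":[0.13,0,0],"angular":[0,0,0],"grip":5},{"offset":[0.13,0,0],"angular":[0,0,0],"grip":5}]' | egrep 'posi|wrist'; done
```

```text
position: [0.5372, 0.2021, 0.219]
wrist_force: [3.1, 0.9, -0.5]
position: [0.5383, 0.202, 0.2188]
wrist_force: [0.2, -0.3, -1.1]
position: [0.5394, 0.2021, 0.2189]
wrist_force: [-4.9, -0.6, 1.7]
```

```bash
for i in 1 2; do python3 -m pendant '[{"offset":[0.05,0,0],"angular":[0,0,0],"grip":5},{"offset":[0.1,0,0],"angular":[0,0,0],"grip":5},{"offset":[0.13,0,0],"angular":[0,0,0],"grip":5},{"offset":[0.13,0,0],"angular":[0,0,0],"grip":5},{"offset":[0.13,0,0],"angular":[0,0,0],"grip":5}]' | egrep 'posi|wrist'; done
```

```text
position: [0.5397, 0.2022, 0.2189]
wrist_force: [-14.8, -0.5, 5.2]
position: [0.5399, 0.2022, 0.219]
wrist_force: [-24.9, -1.7, 10.9]
```

It met a hard stop on the rod's axis, so the clip is home. I'll relax, release and rise.

```bash
python3 -m pendant '[{"offset":[-0.25,0,0],"angular":[0,0,0],"grip":5},{"offset":[-0.25,0,0],"angular":[0,0,0],"grip":10},{"offset":[-0.25,0,0],"angular":[0,0,0],"grip":25},{"offset":[-0.25,0,0],"angular":[0,0,0],"grip":40},{"offset":[-0.25,0,0],"angular":[0,0,0],"grip":40}]' | egrep 'posi|wrist|gap'
python3 -m pendant '[{"offset":[-0.25,0,-0.5],"angular":[0,0,0],"grip":40},{"offset":[-0.25,0,-2],"angular":[0,0,0],"grip":40},{"offset":[-0.25,0,-5],"angular":[0,0,0],"grip":40},{"offset":[-1,0,-8],"angular":[0,0,0],"grip":40},{"offset":[-4,0,-10],"angular":[0,0,0],"grip":40}]' | egrep 'posi|wrist|gap'
python3 - <<'E'
from wr import *
print(env.get_obs()["clock"])
ims=[]
for c in("wrist","scene"):
    p=optics.read_camera(c);f=wworld if c=="wrist" else world
    im=p["frame"][:,:,::-1]; ims.append(cv2.resize(im[60:240,200:440] if c=="wrist" else im[90:210,270:430],(400,300),interpolation=cv2.INTER_CUBIC))
    for g in optics.cut_out("clip",p)[:1]:
        vv,uu=np.nonzero(g["mask"]&(p["z_map"]>0));q=f(p,uu,vv);print("clip",g["score"],len(q),np.median(q,0),np.percentile(q,[3,97],axis=0).round(4).tolist())
    v,u=np.nonzero(p["z_map"]>0);w=f(p,u,v);d=np.hypot(w[:,0]-.576,w[:,1]-.202);t=w[(d<.02)&(d>.0165)&(w[:,2]>.19)];print("bosstop",len(t),np.median(t[:,2]))
cv2.imwrite("pics/f1.png",np.hstack(ims))
E
```

```text
position: [0.5401, 0.2021, 0.219]
wrist_force: [0.1, -0.5, 0.8]
finger_gap: 0.403
position: [0.5006, 0.2013, 0.3208]
wrist_force: [-0.3, -1.3, -0.4]
finger_gap: 0.395
29.2
clip 0.81 972 [0.54695503 0.20015761 0.2149117 ] [[0.525, 0.1905, 0.2089], [0.5841, 0.211, 0.2359]]
bosstop 487 0.20319178948086947
bosstop 42 0.2015335312455101
```

View pics/f1.png

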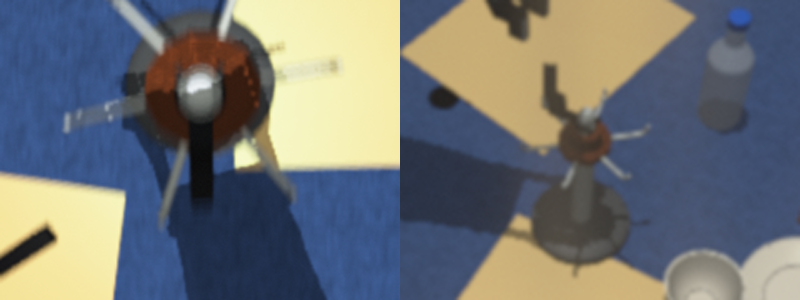

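The clip holds by itself on the rod, level at groove height. Its grip end sits at x ≈ 0.527, which puts the bore on the rod's axis, the ring is on the collar (boss top 0.203), and the robot is clear.

```bash
python3 -c "
from bench import workorder
print(workorder.close_job())"
```

```text
the job is handed in; nothing more can be done
None
```

The hook ring rests on the collar and the clip is snapped fully home in the groove above it; I let go of both, disturbed nothing else, and handed the job in at about 29 s of the 72 s allowed.

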